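# Stack the tofu-press weights flat and crosswise

### The job

The tapered pressing weights are being stacked on their wooden tray. Without lifting it off the tray, slide the weight that lies on the open end of the tray fully home into the gap between the two that are already there, until it meets the back stop, so that the three make one flat layer; then lay the last weight, from the table, flat and squarely crosswise over the middle of that layer. Set it down rather than drop it, and leave the other things on the table where they are.

Things in the scene. Friction and masses are not known exactly. Their poses are not given: they have to be found in the camera images.
- tray_home (a point): Point on the tray's floor (10 mm above the table), under the middle of the layer; axes are the tray's. Fixed wooden tray, 155 mm wide (x). Weights lie along y; home: centres at x = -42, 0, +42, y = -1.5 to 0, 15 mm above this point; the middle one has 3 mm play each side. Side rails 18 mm high above the floor, inner faces x = +-65.5, from y = -66 to +64, 12 thick.
- back_stop (a point): Middle of the foot of the back stop's face, on the tray's floor, 66.5 mm from tray_home towards the tray's -y; a wooden bar 22 mm high above the floor.
- apron_end (a point): Middle of the tray's open end, at floor level, 245 mm from tray_home towards the tray's +y; from y = +65 mm to here the floor is a flat apron without rails.
- slide_weight_mid (a point): Tapered cast aluminium bar, 130 long (y axis), 30 high, 0.4 kg +-30%; wide face 44 across, narrow face 30. A 6 mm band of the long sides next to the wide face is upright (44 apart), then they slope in to the narrow face; ends flat, upright. This one lies narrow face down on the apron, before the gap, up to 10 mm and 0.12 rad out of line; slides on the floor. Point: its centre, 15 mm above its underside, z up.
- near_weight_mid (a point): Another weight of the same shape as slide_weight (130 x 44/30 x 30 mm, long side along y), loose in the tray at x = -42 mm, wide face down, by the rail nearer the robot, its end at the back stop. Point: its centre, 15 mm above its underside, z up.
- far_weight_mid (a point): Another weight of the same shape as slide_weight (130 x 44/30 x 30 mm, long side along y), loose in the tray at x = +42 mm, wide face down, by the rail farther from the robot, its end at the back stop. Point: its centre, 15 mm above its underside, z up. The gap between these two widens upward and takes a weight only narrow face down.
- top_weight_mid (a point): Another weight of the same shape as slide_weight (130 x 44/30 x 30 mm, long side along y), narrow face down on the table, to the robot's right of the tray; it goes crosswise on top. Point: its centre, 15 mm above its underside, z up.
- tumbler: Bystander: blue plastic tumbler, 76 mm wide at the rim, 100 mm high, upright; origin under its centre.
- tub: Bystander: closed white food tub, 100 x 130 mm, 57 mm high; origin under its centre.
- spoon: Bystander: red plastic spoon lying on the table, about 200 mm long; origin under its middle.
Not all that is in view belongs to the job. Leave any orange or purple look-alike of the part that bears top_weight_mid alone.

How it is judged:
By the outcome, as a careful person would: the job done as asked, in the order asked, and still so for the second after the job is handed in, with the robot touching nothing.
It also fails if it takes over 64 s, if anything falls off the work surface, if the arm or the gripper's body presses on something with over 40 N, if the wrist force passes 120 N, or if a joint passes its speed limit or range.

### The arm

A 6-joint arm with a two-finger parallel gripper is mounted at the origin on the work surface. World frame = base frame: x ahead of the robot, y to its left, z up, the work surface at z = 0. Lengths are in m, angles in degrees, forces in N, time in s.
With the tool pointing down it reaches from about 0.425 to 0.925 m from the base axis. Payload 12.5 kg.
Tool frame: the origin (TCP) lies midway between the tips of the shut fingers; the grasp point (between the pads) lies 19 mm behind it; z points along the fingers, y is the direction in which the jaws open and shut (so a half turn about z gives the same grasp; the last joint's range is limited). The gripper opens to 85 mm and grips with 20 to 120 N. Pads are 22 mm wide; open, the fingers measure 114 mm over their backs; the gripper's body (76 mm by 85 mm) begins 54 mm behind the grasp point. The pads swing forward as they close: fully open they stand 13 mm farther back than shut.
Start: joints at [68.835, 28.126, 89.318, -0, 62.55, -6.05], TCP at [0.163, 0.603, 0.231] pointing down, gripper open.
Joint ranges: [-177.58, 177.58], [-47.91, 125.51], [2.72, 160], [-65.01, 245.01], [3.68, 167.84], [-153.87, 153.87]. Speed limits (degrees/s): [127.2, 127.2, 159.86, 180, 180, 180].

### API

Orientations are given as [roll, pitch, yaw] about the fixed x, y, z axes, in that order (R = Rz(yaw) Ry(pitch) Rx(roll)).
In Python, from workcell import bot, eyes gives the robot as it stands.
- The arm moves only by the tool servo_tool, never from a script. Its argument "steps" is a list of rows, each a list of 5 numbers: the shift along the tool's x, y, z in units of 25 mm (1.0 is 25 mm), then the turn about the tool's z in units of 6 degrees (1.0 is 6 degrees), then the finger opening in mm, from 0 to 85.4. A call has 1 to 12 rows; each row shifts and turns the pose as measured when the row begins, along the tool's axes as they then stand; what a row does not reach is not made up. A row lasts 1/12 s, in which the tool goes at most 41.7 mm and 7.16 degrees, less where a joint would pass 70% of its speed; a pose out of reach is approached as far as the arm can. A call is refused whole if a number of a shift passes 1 or a number of a turn 1, either way. A call with a gripper value outside its range is refused whole. The fingers move at their own pace and stop on an object; "squeeze" is the grip in N (left out, the last holds). Time passes only in rows, so rows that do not move let the fingers close. It gives the time, the measured TCP pose, the force and the opening at its end, in the units of the state.
- bot.read_state(): the state, without advancing time (a new reading comes with each control period).
- eyes.camera(name): name is "scene" or "top"; returns a dict with "img" (400x640x3 uint8, red, green, blue), "fx", "fy", "cx", "cy" (pixels), "k1" (the pictures are not rectified: a ray, as slopes to the right and down, at radius r is drawn at 1 + k1 r^2 times it, then the intrinsics apply), "world_from_camera" (4x4, takes a point from camera to world coordinates). Camera axes: x right, y down, z forward; pixel columns grow to the right and rows downward; lengths in m; the calibration is good to about 2 mm. A picture is of the moment at which its call begins. There is no depth.
- bot.hand_in(): hands the job in, once; it reports no verdict.
The state is a dict: "time": time; "joint_pos": joint angles; "joint_velocities": joint speeds; "joint_torque": joint torques, N m; "tcp_pos": TCP position; "orientation": TCP orientation; "contact_force": force on the tool from outside, world axes, zero at the start; "torque": the same for the moment, N m; "width": finger opening in m.
Only numpy, scipy, OpenCV 4.12 (cv2) and the standard library are available. Lean on these libraries where they do the work, as an engineer would, in place of code of your own. Each camera call takes 0.05 s, during which the arm holds its last target.

## Working session

There is one attempt and no reset: what is moved stays moved. The work goes in short steps, Python scripts to look and compute and a tool call to move; the robot and the scene stay as the last step left them, time stands still between calls to the robot, and variables do not carry over. Pictures are saved under pics/ and viewed, and the job is handed in when it is done.

Besides the shell and the picture viewer there is one more tool, called after "Call:" as name([rows], argument=value, ...), one row to a line, values as JSON. servo_tool: Moves the arm, as the interface text tells. Its arguments: {"type":"object","properties":{"steps":{"type":"array","items":{"type":"array","items":{"type":"number"}}},"squeeze":{"type":"number"}},"required":["steps"]}

```bash
ls; mkdir -p pics; cat > h.py <<'E'
import numpy as np, cv2
from workcell import bot, eyes
def snap(n,f):
    c=eyes.camera(n); cv2.imwrite('pics/'+f+'.png',c['img'][:,:,::-1]); np.save('pics/'+f+'.npy',c,allow_pickle=True); return c
def load(f): return np.load('pics/'+f+'.npy',allow_pickle=True).item()
def ray(c,u,v):
    K=np.array([[c['fx'],0,c['cx']],[0,c['fy'],c['cy']],[0,0,1.]])
    p=cv2.undistortPoints(np.array([[[u,v]]],float),K,np.array([c['k1'],0,0,0.]))[0,0]
    T=np.array(c['world_from_camera']); return T[:3,3],T[:3,:3]@np.array([p[0],p[1],1])
def onz(c,u,v,z):
    o,d=ray(c,u,v); return o+d*(z-o[2])/d[2]
def proj(c,P):
    T=np.array(c['world_from_camera']); p=T[:3,:3].T@(np.array(P,float)-T[:3,3]); s=p[:2]/p[2]; s=s*(1+c['k1']*(s@s))
    return np.array([c['fx']*s[0]+c['cx'],c['fy']*s[1]+c['cy']])
E
python3 - <<'E'
from h import *
for n in('scene','top'):
    c=snap(n,n+'0'); print(n,c['fx'],c['cx'],c['cy'],c['k1'],np.round(c['world_from_camera'],3).tolist())
print(bot.read_state())
E
```

```text
pics
scene 409.1829439156592 327.6432675251068 196.80110928208728 0.02115173083593204 [[-0.877, 0.314, -0.364, 1.093], [0.481, 0.587, -0.651, 0.963], [0.009, -0.746, -0.666, 1.035], [0.0, 0.0, 0.0, 1.0]]
top 421.34318927483605 320.80714259116024 204.5364423854745 -0.002392448150467407 [[0.003, -0.989, 0.148, 0.326], [-1.0, -0.004, -0.01, -0.017], [0.01, -0.148, -0.989, 1.437], [0.0, 0.0, 0.0, 1.0]]
{'time': 0.1, 'joint_pos': array([ 6.88372657e+01,  2.81610880e+01,  8.93478812e+01,  1.85505758e-03,
        6.25503442e+01, -6.04989691e+00]), 'joint_velocities': array([ 0.00947194, -0.07729936, -0.21621476, -0.00029076,  0.05510421,
       -0.11695057]), 'joint_torque': array([ 2.93252495e-03, -6.19454241e+01, -2.62023479e+01, -1.19296624e-04,
        2.97133447e-03,  2.90149148e-05]), 'tcp_pos': array([0.1628387 , 0.60319412, 0.23077441]), 'orientation': array([-1.79941190e+02, -7.88747067e-03,  1.64886303e+02]), 'contact_force': array([-1.00347153, -0.93302148, -0.2421435 ]), 'torque': array([0.03786625, 0.01045852, 0.02499504]), 'width': 0.0853850010185302}
```

View pics/scene0.png

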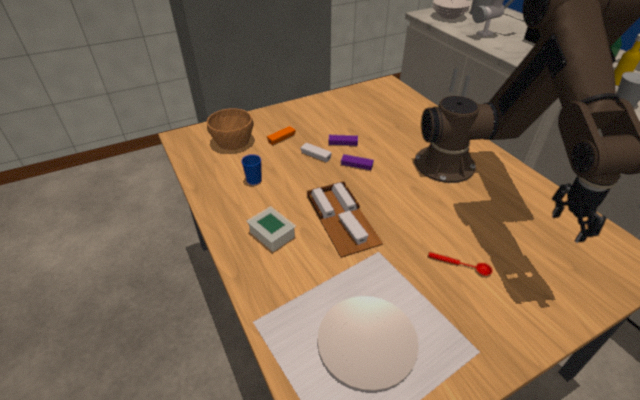

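View pics/top0.png

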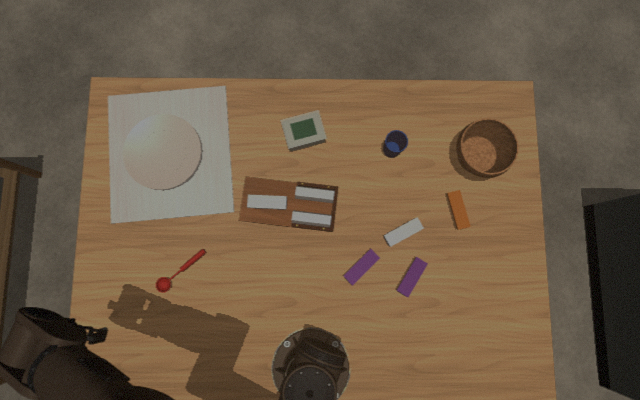

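The tapered, whitish look-alike candidates in the top view are: white (404,232), purple (362,267) and (412,277), orange (458,210). The white one at (404,232) is the top weight; slide weight is (267,202), near (311,219), far (314,193). I'll check this in close crops.

```bash
python3 - <<'E'
from h import *
c=load('top0');s=load('scene0')
a=cv2.resize(c['img'][165:245,230:430],None,fx=4,fy=4,interpolation=cv2.INTER_CUBIC)[:,:,::-1]
b=cv2.resize(s['img'][130:260,270:400],None,fx=2,fy=2,interpolation=cv2.INTER_CUBIC)[:,:,::-1]
o=np.zeros((590,800,3),np.uint8);o[:320]=a;o[325:585,:260]=b
cv2.imwrite('pics/crop0.png',o)
for c,n in((c,'top'),(s,'scene')):
    h=cv2.cvtColor(c['img'],cv2.COLOR_RGB2HSV); m=((h[:,:,1]<60)&(h[:,:,2]>120)).astype(np.uint8)
    cs,_=cv2.findContours(m,cv2.RETR_EXTERNAL,cv2.CHAIN_APPROX_NONE)
    for k in cs:
        A=cv2.contourArea(k)
        if A>120 and A<3000:
            r=cv2.minAreaRect(k); print(n,A,np.round(r[0],1),np.round(r[1],1),round(r[2],1), np.round(onz(c,*r[0],0.04),4))
E
```

```text
top 459.0 [403.7 231.5] [13.2 38.2] 61.2 [ 0.4462 -0.3067  0.04  ]
top 293.5 [310.7 217.5] [38.7  8.8] 6.7 [0.4916 0.003  0.04  ]
top 445.0 [266.1 201.3] [38.3 12.7] 2.4 [0.5458 0.1528 0.04  ]
top 286.5 [314.  192.8] [38.3  8.6] 6.8 [ 0.5756 -0.0075  0.04  ]
top 1075.5 [303.  128.9] [29.3 39.4] 75.1 [0.7988 0.0314 0.04  ]
scene 147.5 [194. 392.] [14. 32.] 90.0 [1.1604 0.4475 0.04  ]
scene 1256.0 [196.7 377.4] [56.3 68.8] 70.0 [1.1458 0.4164 0.04  ]
scene 2245.5 [598.5 369.5] [71. 59.] -0.0 [0.2669 0.8684 0.04  ]
scene 256.0 [203.4 329.8] [28.1 22.2] 69.0 [1.0962 0.2992 0.04  ]
scene 345.5 [352.8 225. ] [33.4 12.2] 53.5 [0.5427 0.1557 0.04  ]
scene 849.0 [270.6 224. ] [36.4 31.8] 47.5 [0.786  0.0193 0.04  ]
scene 206.0 [322.5 200. ] [27.6  9.1] 59.0 [ 0.5735 -0.0042  0.04  ]
scene 208.5 [343.5 194.5] [28.1  9.7] 55.0 [0.491  0.0057 0.04  ]
scene 170.5 [315.6 150.1] [29.6  7.4] 21.0 [ 0.4517 -0.2916  0.04  ]
scene 121.0 [631.  76.] [12. 16.] 90.0 [-1.3799 -0.0965  0.04  ]
scene 2912.5 [474.2  18.9] [127.6  49.6] 25.1 [-1.282  -1.1822  0.04  ]
```

View pics/crop0.png

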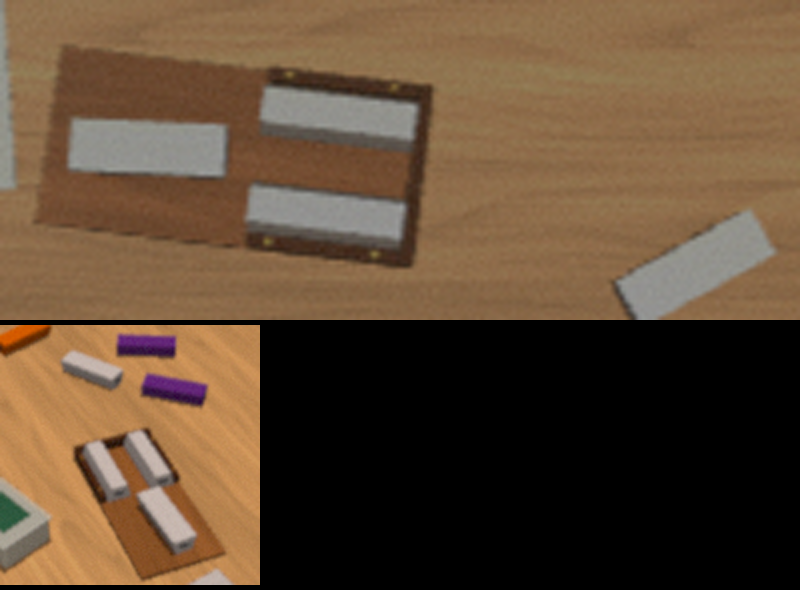

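The crops confirm the choice: white top weight at top (404,232), slide weight at (267,202) on the apron, and near/far in the tray. Purple and orange are look-alikes to leave alone. Next I'll compute the world poses.

```bash
cat >> h.py <<'E'
def whites(c,z,lo=100,hi=700):
    h=cv2.cvtColor(c['img'],cv2.COLOR_RGB2HSV); m=((h[:,:,1]<60)&(h[:,:,2]>120)).astype(np.uint8)
    cs,_=cv2.findContours(m,cv2.RETR_EXTERNAL,cv2.CHAIN_APPROX_NONE); out=[]
    for k in cs:
        if lo<cv2.contourArea(k)<hi:
            zz=z
            w=np.array([onz(c,*p[0],z)[:2] for p in k],np.float32)*1000
            r=cv2.minAreaRect(w); b=cv2.boxPoints(r); e=b[1]-b[0];f=b[2]-b[1]; l=e if np.linalg.norm(e)>np.linalg.norm(f) else f
            a=np.degrees(np.arctan2(l[1],l[0]))%180
            r0=cv2.minAreaRect(k)[0]
            if .3<w.mean(0)[0]/1000<1: out.append((np.round(r0),np.round(r[0],1),np.round(sorted(r[1]),1),round(float(a),1)))
    return out
E
python3 - <<'E'
from h import *
c=load('top0')
for z in(.04,.03):
  for o in whites(c,z): print(z,*o)
h=cv2.cvtColor(c['img'],cv2.COLOR_RGB2HSV)
print(h[190,250],h[215,255],h[230,250],h[170,300])
E
```

```text
0.04 [404. 231.] [ 446.4 -306.8] [ 43.4 128.7] 118.7
0.04 [311. 218.] [491.6   3. ] [ 29.4 129.1] 83.5
0.04 [266. 201.] [545.9 152.7] [ 43.2 128.9] 87.8
0.04 [314. 193.] [575.7  -7.5] [ 29.3 129.1] 83.3
0.03 [404. 231.] [ 447.2 -308.9] [ 43.7 129.6] 118.7
0.03 [311. 218.] [492.8   3.1] [ 29.6 130.1] 83.5
0.03 [266. 201.] [547.4 153.9] [ 43.5 129.8] 87.8
0.03 [314. 193.] [577.5  -7.4] [ 29.5 130. ] 83.3
[ 13 137 110] [ 12 138 118] [ 15 123 139] [ 15 119 144]
```

```bash
cat > plan.py <<'E'
import sys; from h import *
# args: x y z(mm) yaw n  -> rows
def plan(x,y,z,yaw,n):
    s=bot.read_state(); p=s['tcp_pos']*1000; r=s['orientation']; Y=r[2]
    d=(yaw-Y+180)%360-180; D=np.array([x,y,z])-p
    print('t %.2f'%s['time'],'p',np.round(p,1),'rpy',np.round(r,2),'F',np.round(s['contact_force'],1),'w',round(s['width']*1000,1),'D',np.round(D,1),'dyaw',round(d,1))
    for i in range(n):
        a=np.radians(Y+d*i/n); S=D/n
        tx=S[0]*np.cos(a)+S[1]*np.sin(a); ty=S[0]*np.sin(a)-S[1]*np.cos(a)
        print([round(float(q),2) for q in (tx/25,ty/25,-S[2]/25,-d/n/6)])
a=[float(q) for q in sys.argv[1:]]
plan(*a[:4],int(a[4]))
E
python3 plan.py 548 203 150 87.8 24
```

```text
t 0.10 p [162.8 603.2 230.8] rpy [-1.7994e+02 -1.0000e-02  1.6489e+02] F [-1.  -0.9 -0.2] w 85.4 D [ 385.2 -400.2  -80.8] dyaw -77.1
[-0.79, -0.48, 0.13, 0.54]
[-0.82, -0.43, 0.13, 0.54]
[-0.84, -0.38, 0.13, 0.54]
[-0.86, -0.34, 0.13, 0.54]
[-0.88, -0.29, 0.13, 0.54]
[-0.89, -0.24, 0.13, 0.54]
[-0.91, -0.19, 0.13, 0.54]
[-0.92, -0.14, 0.13, 0.54]
[-0.92, -0.09, 0.13, 0.54]
[-0.93, -0.03, 0.13, 0.54]
[-0.93, 0.02, 0.13, 0.54]
[-0.92, 0.07, 0.13, 0.54]
[-0.92, 0.12, 0.13, 0.54]
[-0.91, 0.17, 0.13, 0.54]
[-0.9, 0.22, 0.13, 0.54]
[-0.88, 0.27, 0.13, 0.54]
[-0.87, 0.32, 0.13, 0.54]
[-0.85, 0.37, 0.13, 0.54]
[-0.83, 0.42, 0.13, 0.54]
[-0.8, 0.46, 0.13, 0.54]
[-0.77, 0.51, 0.13, 0.54]
[-0.74, 0.55, 0.13, 0.54]
[-0.71, 0.59, 0.13, 0.54]
[-0.68, 0.63, 0.13, 0.54]
```

Call:
servo_tool([
  [-0.8,-0.5,0.1,0.55,85],
  [-0.8,-0.4,0.1,0.55,85],
  [-0.85,-0.4,0.1,0.55,85],
  [-0.85,-0.35,0.1,0.55,85],
  [-0.9,-0.3,0.1,0.55,85],
  [-0.9,-0.25,0.1,0.55,85],
  [-0.9,-0.2,0.1,0.55,85],
  [-0.9,-0.15,0.1,0.55,85],
  [-0.9,-0.1,0.1,0.55,85],
  [-0.9,-0.05,0.1,0.55,85],
  [-0.9,0,0.1,0.55,85],
  [-0.9,0.05,0.1,0.55,85],
])

```text
time: 1.1
tcp_pos: [0.3512, 0.391, 0.1962]
orientation: [-179.6, 0.1, 123.9]
contact_force: [-0.3, -0.2, -1.0]
width: 0.0846
```

```bash
python3 plan.py 548 203 120 87.8 12
```

```text
t 1.10 p [351.2 391.  196.2] rpy [-1.7963e+02  1.1000e-01  1.2387e+02] F [-0.3 -0.2 -1. ] w 84.6 D [ 196.8 -188.   -76.2] dyaw -36.1
[-0.89, 0.2, 0.25, 0.5]
[-0.87, 0.24, 0.25, 0.5]
[-0.86, 0.29, 0.25, 0.5]
[-0.84, 0.33, 0.25, 0.5]
[-0.83, 0.38, 0.25, 0.5]
[-0.8, 0.42, 0.25, 0.5]
[-0.78, 0.46, 0.25, 0.5]
[-0.76, 0.5, 0.25, 0.5]
[-0.73, 0.54, 0.25, 0.5]
[-0.7, 0.58, 0.25, 0.5]
[-0.67, 0.61, 0.25, 0.5]
[-0.64, 0.65, 0.25, 0.5]
```

Call:
servo_tool([
  [-0.9,0.2,0.25,0.5,85],
  [-0.9,0.25,0.25,0.5,85],
  [-0.85,0.3,0.25,0.5,85],
  [-0.85,0.35,0.25,0.5,85],
  [-0.8,0.4,0.25,0.5,85],
  [-0.8,0.4,0.25,0.5,85],
  [-0.8,0.45,0.25,0.5,85],
  [-0.75,0.5,0.25,0.5,85],
  [-0.75,0.55,0.25,0.5,85],
  [-0.7,0.6,0.25,0.5,85],
  [-0.65,0.6,0.25,0.5,85],
  [-0.65,0.65,0.25,0.5,85],
])

```text
time: 2.1
tcp_pos: [0.5539, 0.1879, 0.116]
orientation: [-179.6, 0.4, 86.0]
contact_force: [0.2, 0.4, 0.0]
width: 0.0853
```

```bash
python3 plan.py 548 203 80 87.8 4
```

```text
t 2.10 p [553.9 187.9 116. ] rpy [-179.56    0.39   85.97] F [0.2 0.4 0. ] w 85.3 D [ -5.9  15.1 -36. ] dyaw 1.8
[0.15, -0.07, 0.36, -0.08]
[0.15, -0.07, 0.36, -0.08]
[0.15, -0.07, 0.36, -0.08]
[0.15, -0.07, 0.36, -0.08]
```

Call:
servo_tool([
  [0.15,-0.05,0.35,-0.1,85],
  [0.15,-0.05,0.35,-0.1,85],
  [0.15,-0.05,0.35,-0.1,85],
  [0.15,-0.1,0.35,0,85],
  [0,0,0,0,85],
])

```text
time: 2.52
tcp_pos: [0.5488, 0.2014, 0.076]
orientation: [-179.4, 0.4, 87.6]
contact_force: [-0.4, -0.2, -0.7]
width: 0.0851
```

```bash
python3 plan.py 548 203 17 87.8 5; python3 - <<'E'
from h import *
for n in('scene','top'):
    c=snap(n,n+'1')
a=cv2.resize(load('top1')['img'][150:250,220:420],None,fx=4,fy=3,interpolation=cv2.INTER_CUBIC)[:,:,::-1]
b=cv2.resize(load('scene1')['img'][130:280,270:430],None,fx=2,fy=2)[:,:,::-1][:290]
o=np.zeros((600,800,3),np.uint8);o[:300]=a;o[305:595,:320]=b;cv2.imwrite('pics/c1.png',o)
E
```

```text
t 2.52 p [548.8 201.4  76. ] rpy [-179.4     0.44   87.62] F [-0.4 -0.2 -0.7] w 85.1 D [ -0.8   1.6 -59. ] dyaw 0.2
[0.01, -0.01, 0.47, -0.01]
[0.01, -0.01, 0.47, -0.01]
[0.01, -0.01, 0.47, -0.01]
[0.01, -0.01, 0.47, -0.01]
[0.01, -0.01, 0.47, -0.01]
```

View pics/c1.png

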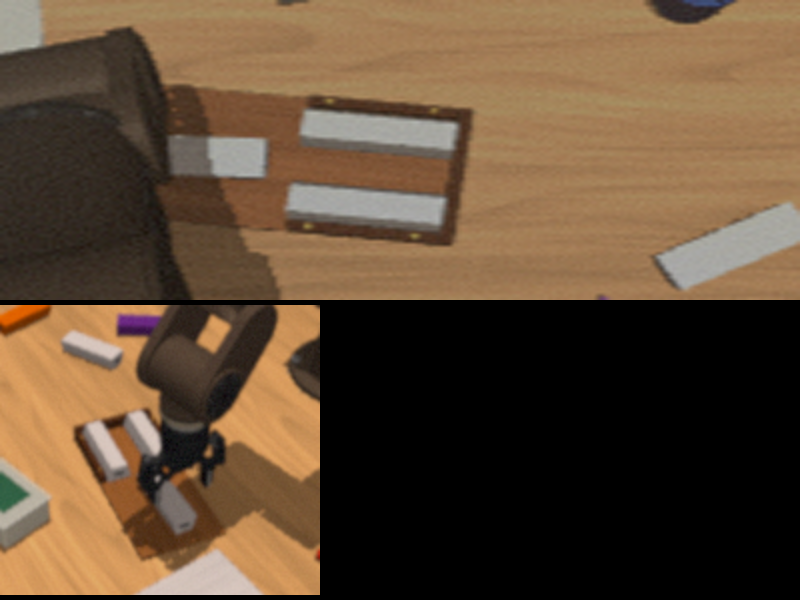

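The scene crop shows the fingers straddling the slide weight (crop ~(180,490)), with nothing else near. Going down and closing.

Call:
servo_tool([
  [0,0,0.5,0,85],
  [0.05,0,0.5,0,85],
  [0.05,0,0.5,0,85],
  [0,0,0.5,0,85],
  [0,0,0.3,0,85],
  [0,0,0.1,0,85],
], squeeze=40)

```text
time: 3.12
tcp_pos: [0.5503, 0.206, 0.0175]
orientation: [-179.9, 0.3, 87.8]
contact_force: [0.1, 0.6, -0.5]
width: 0.0848
```

```bash
python3 plan.py 548 203 17 87.8 1
```

```text
t 3.12 p [550.3 206.   17.5] rpy [-179.86    0.31   87.83] F [ 0.1  0.6 -0.5] w 84.8 D [-2.3 -3.  -0.5] dyaw -0.0
[-0.12, -0.09, 0.02, 0.01]
```

Call:
servo_tool([
  [-0.1,-0.1,0,0,85],
  [0,0,0,0,40],
  [0,0,0,0,40],
  [0,0,0,0,40],
  [0,0,0,0,40],
  [0,0,0,0,40],
  [0,0,0,0,40],
  [0,0,0,0,40],
], squeeze=40)

```text
time: 3.78
tcp_pos: [0.5476, 0.2035, 0.0194]
orientation: [-179.9, 0.3, 87.8]
contact_force: [-1.0, -0.1, -3.6]
width: 0.0431
```

```bash
python3 plan.py 557.6 201.3 17.5 83.2 4
```

```text
t 3.78 p [547.6 203.5  19.4] rpy [-179.92    0.29   87.82] F [-1.  -0.1 -3.6] w 43.1 D [10.  -2.2 -1.9] dyaw -4.6
[-0.02, 0.1, 0.02, 0.19]
[-0.02, 0.1, 0.02, 0.19]
[-0.01, 0.1, 0.02, 0.19]
[-0.01, 0.1, 0.02, 0.19]
```

Call:
servo_tool([
  [0,0,0.08,0,40],
  [0,0,0,0,40],
])

```text
time: 3.95
tcp_pos: [0.5478, 0.2036, 0.019]
orientation: [-180.0, 0.3, 87.8]
contact_force: [-0.6, -1.2, -2.3]
width: 0.0433
```

```bash
python3 plan.py 557.6 201.3 17.5 83.2 4
```

```text
t 3.95 p [547.8 203.6  19. ] rpy [-179.98    0.27   87.81] F [-0.6 -1.2 -2.3] w 43.3 D [ 9.8 -2.3 -1.5] dyaw -4.6
[-0.02, 0.1, 0.01, 0.19]
[-0.02, 0.1, 0.01, 0.19]
[-0.02, 0.1, 0.01, 0.19]
[-0.01, 0.1, 0.01, 0.19]
```

Call:
servo_tool([
  [0,0,0.12,0,40],
  [0,0,0.08,0,40],
])

```text
time: 4.12
tcp_pos: [0.5482, 0.2038, 0.018]
orientation: [179.9, 0.2, 87.8]
contact_force: [-10.3, -4.3, 28.5]
width: 0.0433
```

Call:
servo_tool([
  [0,0,0,0,40],
])

```text
time: 4.2
tcp_pos: [0.5482, 0.2038, 0.0187]
orientation: [179.8, 0.2, 87.8]
contact_force: [-0.6, 0.1, -2.6]
width: 0.0432
```

Call:
servo_tool([
  [0,0.1,0.02,0.2,40],
  [0,0.1,0.02,0.2,40],
])

```text
time: 4.37
tcp_pos: [0.553, 0.2036, 0.018]
orientation: [179.9, 0.2, 85.2]
contact_force: [-9.5, 0.3, 16.9]
width: 0.0428
```

```bash
python3 plan.py 557.6 201.3 18 83.2 3
```

```text
t 4.37 p [553.  203.6  18. ] rpy [179.85   0.2   85.24] F [-9.5  0.3 16.9] w 42.8 D [ 4.6 -2.3 -0. ] dyaw -2.0
[-0.03, 0.06, 0.0, 0.11]
[-0.02, 0.06, 0.0, 0.11]
[-0.02, 0.06, 0.0, 0.11]
```

Call:
servo_tool([
  [0,0.06,0.02,0.1,40],
  [0,0.06,0.02,0.1,40],
  [-0.05,0.05,0.02,0.1,40],
], squeeze=30)

```text
time: 4.62
tcp_pos: [0.5557, 0.2028, 0.0181]
orientation: [-179.9, 0.2, 83.1]
contact_force: [-2.8, 6.2, 9.8]
width: 0.0433
```

```bash
python3 plan.py 557.6 201.3 18 83.2 3; python3 - <<'E'
from h import *
c=snap('top','top2'); s=snap('scene','scene2')
cv2.imwrite('pics/c2.png',cv2.resize(c['img'][150:250,220:420],None,fx=4,fy=4,interpolation=cv2.INTER_CUBIC)[:,:,::-1])
for o in whites(c,.04): print(*o)
E
```

```text
t 4.62 p [555.7 202.8  18.1] rpy [-179.91    0.21   83.07] F [-2.8  6.2  9.8] w 43.3 D [ 1.9 -1.5 -0.1] dyaw 0.1
[-0.02, 0.03, 0.0, -0.01]
[-0.02, 0.03, 0.0, -0.01]
[-0.02, 0.03, 0.0, -0.01]
[404. 231.] [ 447.1 -306.4] [ 44.9 128.7] 118.8
[311. 218.] [491.1   2.3] [ 31.4 130.7] 83.5
[279. 202.] [545.3 111.1] [44.1 51.4] 82.0
[314. 193.] [575.   -7.8] [ 31.8 129.9] 83.0
```

View pics/c2.png

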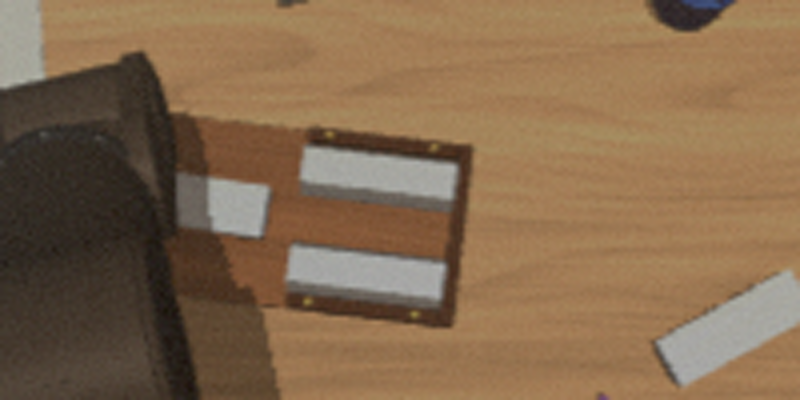

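The crop shows the weight now parallel to the gap, about 1–2 mm toward the near side. I'll correct that while advancing.

Call:
servo_tool([
  [-0.3,0.05,0.02,0,40],
  [-0.3,0.03,0.02,0,40],
  [-0.3,0.02,0.02,0,40],
])

```text
time: 4.97
tcp_pos: [0.5585, 0.1831, 0.0181]
orientation: [179.7, -0.0, 82.9]
contact_force: [-0.6, 6.9, 8.6]
width: 0.0429
```

```bash
python3 plan.py 543.1 78.9 18 83.2 11;python3 - <<'E'
from h import *
c=snap('top','top3')
for o in whites(c,.04): print(*o)
E
```

```text
t 4.97 p [558.5 183.1  18.1] rpy [ 1.797e+02 -4.000e-02  8.289e+01] F [-0.6  6.9  8.6] w 42.9 D [-1.540e+01 -1.042e+02 -1.000e-01] dyaw 0.3
[-0.38, -0.01, 0.0, -0.0]
[-0.38, -0.01, 0.0, -0.0]
[-0.38, -0.01, 0.0, -0.0]
[-0.38, -0.01, 0.0, -0.0]
[-0.38, -0.01, 0.0, -0.0]
[-0.38, -0.01, 0.0, -0.0]
[-0.38, -0.01, 0.0, -0.0]
[-0.38, -0.01, 0.0, -0.0]
[-0.38, -0.01, 0.0, -0.0]
[-0.38, -0.01, 0.0, -0.0]
[-0.38, -0.01, 0.0, -0.0]
[404. 231.] [ 447.1 -306.4] [ 44.9 128.7] 118.7
[311. 218.] [491.2   2.6] [ 31.2 129.8] 83.1
[284. 201.] [548.   91.7] [44.1 49.1] 82.0
[314. 193.] [575.2  -8.1] [ 31.4 130.3] 83.0
```

Call:
servo_tool([
  [0,-0.1,0.02,0,40],
  [-0.1,-0.05,0.02,-0.02,40],
])

```text
time: 5.18
tcp_pos: [0.558, 0.1805, 0.0182]
orientation: [179.3, -0.2, 82.8]
contact_force: [-0.7, 7.0, 7.7]
width: 0.0425
```

```bash
python3 plan.py 543.1 78.9 18 83.2 1;python3 - <<'E'
from h import *
c=snap('top','top4')
for o in whites(c,.04): print(*o)
cv2.imwrite('pics/c4.png',cv2.resize(c['img'][150:250,220:420],None,fx=4,fy=4,interpolation=cv2.INTER_CUBIC)[:,:,::-1])
E
```

```text
t 5.18 p [558.  180.5  18.2] rpy [179.31  -0.19  82.79] F [-0.7  7.   7.7] w 42.5 D [ -14.9 -101.6   -0.2] dyaw 0.4
[-4.11, -0.08, 0.01, -0.07]
[404. 231.] [ 446.7 -306.6] [ 44.7 128.9] 118.0
[311. 218.] [491.2   2.6] [ 31.4 129.9] 83.5
[285. 201.] [547.   88.5] [44.1 49.1] 82.0
[314. 193.] [575.2  -8.1] [ 31.4 130.3] 83.0
```

View pics/c4.png

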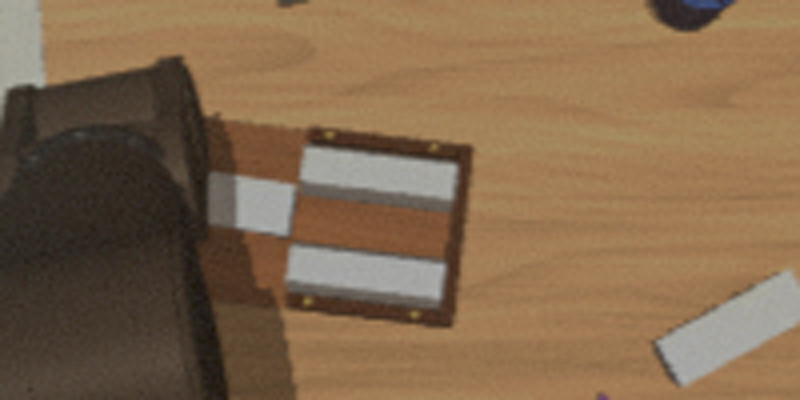

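Call:
servo_tool([
  [0,-0.15,0,-0.05,40],
  [0,-0.1,0.01,0,40],
])

```text
time: 5.4
tcp_pos: [0.5543, 0.181, 0.0183]
orientation: [179.0, -0.3, 83.0]
contact_force: [4.4, -2.4, 5.3]
width: 0.0435
```

```bash
python3 plan.py 543.1 78.9 18 83.2 1;python3 - <<'E'
from h import *
c=snap('top','top5')
for o in whites(c,.04): print(*o)
E
```

```text
t 5.40 p [554.3 181.   18.3] rpy [179.    -0.27  82.99] F [ 4.4 -2.4  5.3] w 43.5 D [ -11.2 -102.1   -0.3] dyaw 0.2
[-4.11, 0.05, 0.01, -0.03]
[404. 231.] [ 447.  -306.5] [ 44.7 128.7] 118.8
[311. 218.] [491.1   2.6] [ 31.5 129.9] 83.4
[285. 202.] [544.1  90.3] [43.6 51.9] 82.0
[314. 193.] [575.3  -7.7] [ 31.1 129.5] 83.3
```

Call:
servo_tool([
  [-0.4,0,0,0,40],
  [-0.4,0,0,0,40],
  [-0.4,0,0,0,40],
])

```text
time: 5.7
tcp_pos: [0.5507, 0.1525, 0.0183]
orientation: [178.9, -0.4, 83.0]
contact_force: [1.2, 5.2, 5.4]
width: 0.0429
```

```bash
python3 plan.py 543.1 78.9 18 83.1 1;python3 - <<'E'
from h import *
c=snap('top','top6')
for o in whites(c,.04): print(*o)
cv2.imwrite('pics/c6.png',cv2.resize(c['img'][150:250,220:420],None,fx=4,fy=4,interpolation=cv2.INTER_CUBIC)[:,:,::-1])
E
```

```text
t 5.70 p [550.7 152.5  18.3] rpy [178.93  -0.37  83.  ] F [1.2 5.2 5.4] w 42.9 D [ -7.6 -73.6  -0.3] dyaw 0.1
[-2.96, 0.06, 0.01, -0.02]
[404. 231.] [ 446.7 -306.6] [ 44.7 128.9] 118.0
[311. 218.] [491.5   2.6] [ 30.8 130. ] 83.9
[293. 203.] [540.5  63. ] [44.1 52.9] 82.0
[314. 193.] [575.   -8.5] [ 31.3 131.3] 83.5
```

View pics/c6.png

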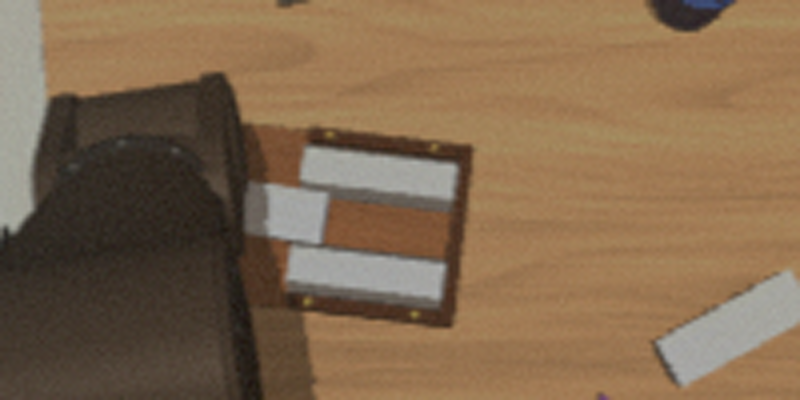

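Front is in the gap (crop ~(325,215)), centred, with low forces. Continuing.

Call:
servo_tool([
  [-0.4,0.02,0,0,40],
  [-0.4,0.02,0,0,40],
  [-0.4,0.02,0,0,40],
  [-0.4,0,0,0,40],
  [-0.4,0,0,0,40],
])

```text
time: 6.17
tcp_pos: [0.5448, 0.0995, 0.0183]
orientation: [179.0, -0.5, 82.8]
contact_force: [0.9, 5.2, 4.9]
width: 0.0428
```

```bash
python3 plan.py 543.1 78.9 18 83.1 1
```

```text
t 6.17 p [544.8  99.5  18.3] rpy [179.    -0.47  82.76] F [0.9 5.2 4.9] w 42.8 D [ -1.7 -20.6  -0.3] dyaw 0.3
[-0.82, 0.03, 0.01, -0.06]
```

Call:
servo_tool([
  [-0.4,0.02,0,-0.05,40],
  [-0.35,0.02,0,0,40],
  [0,0,0,0,40],
])

```text
time: 6.42
tcp_pos: [0.5426, 0.0781, 0.0183]
orientation: [179.1, -0.5, 82.9]
contact_force: [2.2, -1.5, 1.6]
width: 0.0429
```

Call:
servo_tool([
  [0,0,0,0,62],
  [0,0,0,0,62],
  [0,0,-0.5,0,62],
  [0,0,-1,0,62],
  [0,0,-1,0,62],
  [0.5,0,-0.4,0,40],
  [1,0,0,0,10],
  [0.6,0,0,0,0],
  [0,0,0,0,0],
])

```text
time: 7.17
tcp_pos: [0.544, 0.1293, 0.0912]
orientation: [179.8, -0.4, 82.6]
contact_force: [-0.8, -0.9, -0.4]
width: 0.0136
```

```bash
python3 plan.py 546.6 108 24 83.1 5;python3 - <<'E'
from h import *
c=snap('top','top7');s=snap('scene','scene7')
for o in whites(c,.04,hi=1500): print(*o)
a=cv2.resize(c['img'][150:250,220:420],None,fx=4,fy=3,interpolation=cv2.INTER_CUBIC)[:,:,::-1]
b=cv2.resize(s['img'][130:280,270:430],None,fx=2,fy=2)[:,:,::-1][:290]
o=np.zeros((600,800,3),np.uint8);o[:300]=a;o[305:595,:320]=b;cv2.imwrite('pics/c7.png',o)
E
```

```text
t 7.17 p [544.  129.3  91.2] rpy [179.79  -0.4   82.56] F [-0.8 -0.9 -0.4] w 13.6 D [  2.6 -21.3 -67.2] dyaw 0.5
[-0.17, 0.04, 0.54, -0.02]
[-0.17, 0.04, 0.54, -0.02]
[-0.17, 0.04, 0.54, -0.02]
[-0.17, 0.04, 0.54, -0.02]
[-0.17, 0.04, 0.54, -0.02]
[404. 231.] [ 447.1 -306.4] [ 45.  128.7] 118.8
[312. 218.] [490.9  -0.8] [ 31.1 123. ] 83.4
[313. 200.] [551.1  -4.8] [ 80.1 130.9] 83.0
[303. 129.] [799.1  31.8] [105.6 135.4] 106.0
```

View pics/c7.png

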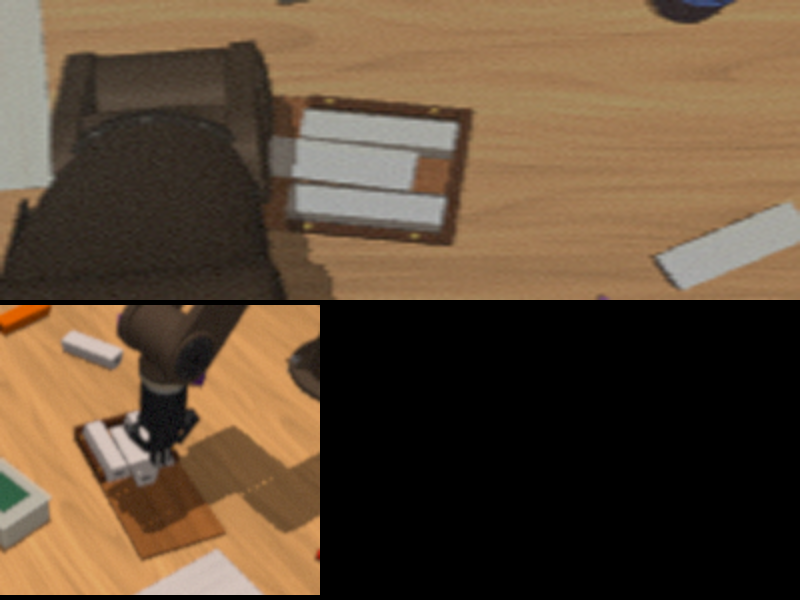

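Slide weight is about 25 mm short of the back stop, straight in the gap. Now down behind it with shut fingers, to push.

Call:
servo_tool([
  [-0.05,0.05,0.5,-0.05,0],
  [-0.1,0.05,0.7,-0.05,0],
  [-0.1,0.05,0.7,0,0],
  [-0.1,0.05,0.6,0,0],
  [-0.1,0,0.2,0,0],
])

```text
time: 7.68
tcp_pos: [0.5465, 0.1126, 0.0205]
orientation: [179.9, -0.3, 83.1]
contact_force: [-0.2, -0.2, 0.6]
width: -0.0006
```

```bash
python3 plan.py 542.4 73 24 83.1 4
```

```text
t 7.68 p [546.5 112.6  20.5] rpy [179.9   -0.33  83.13] F [-0.2 -0.2  0.6] w -0.6 D [ -4.1 -39.6   3.5] dyaw -0.0
[-0.4, 0.01, -0.03, 0.0]
[-0.4, 0.01, -0.03, 0.0]
[-0.4, 0.01, -0.03, 0.0]
[-0.4, 0.01, -0.03, 0.0]
```

Call:
servo_tool([
  [-0.3,0,-0.05,0,0],
  [-0.3,0,-0.05,0,0],
  [-0.3,0,0,0,0],
  [-0.3,0,0,0,0],
])

```text
time: 8.02
tcp_pos: [0.5413, 0.0793, 0.0224]
orientation: [-179.9, -0.3, 83.1]
contact_force: [-1.0, 1.4, -0.2]
width: 0.0001
```

Call:
servo_tool([
  [-0.2,0,0,0,0],
  [-0.15,0,0,0,0],
])

```text
time: 8.18
tcp_pos: [0.5405, 0.0707, 0.0238]
orientation: [180.0, -0.5, 82.9]
contact_force: [2.7, 73.3, 3.4]
width: -0.0
```

```bash
python3 plan.py 542.4 73 24 83.1 1
```

```text
t 8.18 p [540.5  70.7  23.8] rpy [179.99  -0.49  82.89] F [ 2.7 73.3  3.4] w -0.0 D [1.9 2.3 0.2] dyaw 0.2
[0.1, 0.06, -0.01, -0.04]
```

Force rose to 73 N at TCP tray y≈74, which is consistent with the stop. Backing off and looking.

Call:
servo_tool([
  [0.2,0,0,0,0],
  [0.6,0,-0.2,0,0],
  [0.5,0,-1,0,30],
  [0.2,0,-1,0,60],
  [0,0,-1,0,85],
  [0,0,-1,0,85],
])

```text
time: 8.68
tcp_pos: [0.5434, 0.1068, 0.1317]
orientation: [-179.8, -0.5, 82.8]
contact_force: [0.1, -0.4, -0.1]
width: 0.0484
```

```bash
python3 plan.py 447 -308 130 118.7 22;python3 - <<'E'
from h import *
c=snap('top','top8');s=snap('scene','scene8')
a=cv2.resize(c['img'][150:250,220:420],None,fx=4,fy=3,interpolation=cv2.INTER_CUBIC)[:,:,::-1]
b=cv2.resize(s['img'][130:280,270:430],None,fx=2,fy=2)[:,:,::-1][:290]
o=np.zeros((600,800,3),np.uint8);o[:300]=a;o[305:595,:320]=b;cv2.imwrite('pics/c8.png',o)
E
```

```text
t 8.68 p [543.4 106.8 131.7] rpy [-179.75   -0.49   82.77] F [ 0.1 -0.4 -0.1] w 48.4 D [ -96.4 -414.8   -1.7] dyaw 35.9
[-0.77, -0.08, 0.0, -0.27]
[-0.77, -0.1, 0.0, -0.27]
[-0.76, -0.12, 0.0, -0.27]
[-0.76, -0.14, 0.0, -0.27]
[-0.76, -0.17, 0.0, -0.27]
[-0.75, -0.19, 0.0, -0.27]
[-0.75, -0.21, 0.0, -0.27]
[-0.74, -0.23, 0.0, -0.27]
[-0.73, -0.25, 0.0, -0.27]
[-0.72, -0.27, 0.0, -0.27]
[-0.72, -0.29, 0.0, -0.27]
[-0.71, -0.31, 0.0, -0.27]
[-0.7, -0.33, 0.0, -0.27]
[-0.69, -0.35, 0.0, -0.27]
[-0.68, -0.37, 0.0, -0.27]
[-0.67, -0.39, 0.0, -0.27]
[-0.66, -0.41, 0.0, -0.27]
[-0.64, -0.43, 0.0, -0.27]
[-0.63, -0.45, 0.0, -0.27]
[-0.62, -0.46, 0.0, -0.27]
[-0.61, -0.48, 0.0, -0.27]
[-0.59, -0.5, 0.0, -0.27]
```

View pics/c8.png

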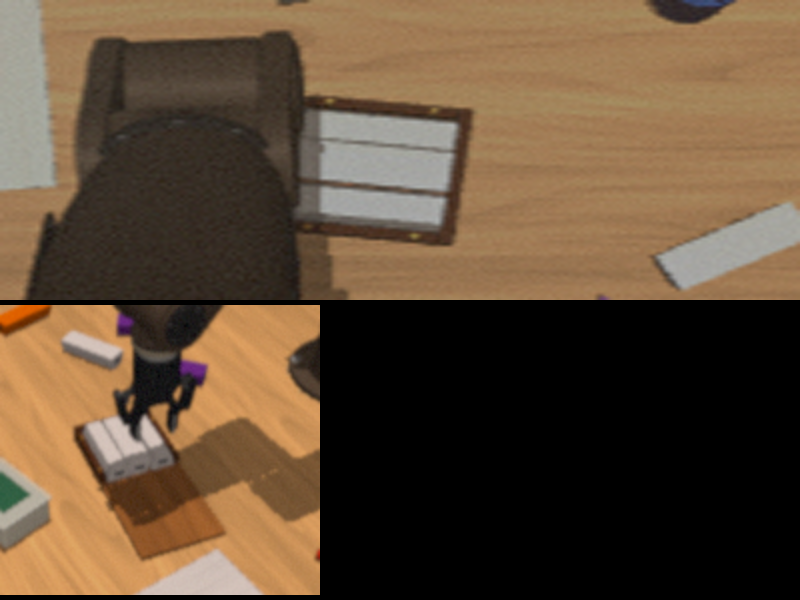

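The picture shows the three ends flush against the back stop (top crop x≈455) and level in the scene view. Next, the white top weight.

Call:
servo_tool([
  [-0.75,-0.1,0,-0.25,85],
  [-0.75,-0.1,0,-0.25,85],
  [-0.75,-0.1,0,-0.25,85],
  [-0.75,-0.15,0,-0.25,85],
  [-0.75,-0.15,0,-0.25,85],
  [-0.75,-0.2,0,-0.25,85],
  [-0.75,-0.2,0,-0.3,85],
  [-0.75,-0.2,0,-0.3,85],
  [-0.75,-0.25,0,-0.3,85],
  [-0.7,-0.25,0,-0.3,85],
  [-0.7,-0.3,0,-0.3,85],
  [-0.7,-0.3,0,-0.3,85],
])

```text
time: 9.78
tcp_pos: [0.4898, -0.1281, 0.1318]
orientation: [179.4, -0.4, 103.7]
contact_force: [0.6, 0.1, 0.5]
width: 0.0852
```

```bash
python3 plan.py 447.5 -308.5 110 118.7 11
```

```text
t 9.78 p [ 489.8 -128.1  131.8] rpy [179.4   -0.36 103.66] F [0.6 0.1 0.5] w 85.2 D [ -42.3 -180.4  -21.8] dyaw 15.0
[-0.6, -0.3, 0.08, -0.23]
[-0.59, -0.32, 0.08, -0.23]
[-0.59, -0.33, 0.08, -0.23]
[-0.58, -0.35, 0.08, -0.23]
[-0.57, -0.36, 0.08, -0.23]
[-0.56, -0.37, 0.08, -0.23]
[-0.55, -0.39, 0.08, -0.23]
[-0.54, -0.4, 0.08, -0.23]
[-0.53, -0.41, 0.08, -0.23]
[-0.52, -0.43, 0.08, -0.23]
[-0.51, -0.44, 0.08, -0.23]
```

Call:
servo_tool([
  [-0.6,-0.3,0.1,-0.25,85],
  [-0.6,-0.3,0.1,-0.25,85],
  [-0.6,-0.35,0.1,-0.25,85],
  [-0.6,-0.35,0.1,-0.25,85],
  [-0.55,-0.35,0.1,-0.25,85],
  [-0.55,-0.35,0.1,-0.25,85],
  [-0.55,-0.4,0.1,-0.2,85],
  [-0.55,-0.4,0.1,-0.2,85],
  [-0.55,-0.4,0.1,-0.2,85],
  [-0.5,-0.4,0.1,-0.2,85],
  [-0.4,-0.3,0.1,-0.1,85],
  [0,0,0,0,85],
])

```text
time: 10.78
tcp_pos: [0.4447, -0.3195, 0.0985]
orientation: [179.4, -0.1, 118.6]
contact_force: [0.4, 0.6, -0.0]
width: 0.0851
```

```bash
python3 plan.py 447.5 -308.5 60 118.7 4;python3 - <<'E'
from h import *
c=snap('top','top9');s=snap('scene','scene9')
a=cv2.resize(c['img'][150:300,240:440],None,fx=2.8,fy=2,interpolation=cv2.INTER_CUBIC)[:,:,::-1]
b=cv2.resize(s['img'][100:245,260:420],None,fx=2,fy=2)[:,:,::-1]
o=np.zeros((600,560,3),np.uint8);o[:300]=a;o[305:595,:320]=b;cv2.imwrite('pics/c9.png',o)
E
```

```text
t 10.78 p [ 444.7 -319.5   98.5] rpy [ 1.794e+02 -1.400e-01  1.186e+02] F [ 0.4  0.6 -0. ] w 85.1 D [  2.8  11.  -38.5] dyaw 0.1
[0.08, 0.08, 0.38, -0.0]
[0.08, 0.08, 0.38, -0.0]
[0.08, 0.08, 0.38, -0.0]
[0.08, 0.08, 0.38, -0.0]
```

View pics/c9.png

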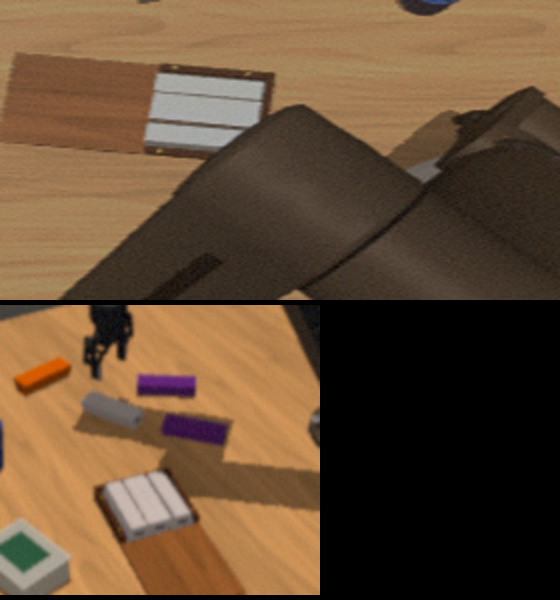

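The layer's open ends line up (top crop x≈150–160). The gripper is above the white weight, with both purples clear. Going down.

Call:
servo_tool([
  [0.1,0.1,0.4,0,85],
  [0.1,0.1,0.4,0,85],
  [0.1,0.1,0.4,0,85],
  [0.1,0.05,0.4,0,85],
  [0,0,0,0,85],
])

```text
time: 11.3
tcp_pos: [0.4485, -0.2993, 0.0554]
orientation: [179.4, -0.2, 118.7]
contact_force: [-0.5, -0.0, -0.1]
width: 0.0848
```

```bash
python3 plan.py 447.5 -308.5 9 118.7 4
```

```text
t 11.30 p [ 448.5 -299.3   55.4] rpy [179.4   -0.21 118.66] F [-0.5 -0.  -0.1] w 84.8 D [ -1.   -9.2 -46.4] dyaw 0.0
[-0.08, -0.05, 0.46, -0.0]
[-0.08, -0.05, 0.46, -0.0]
[-0.08, -0.05, 0.46, -0.0]
[-0.08, -0.05, 0.46, -0.0]
```

Call:
servo_tool([
  [-0.15,-0.1,0.3,0,85],
  [-0.1,-0.05,0.4,0,85],
  [0,0,0.35,0,85],
  [0,0,0.3,0,85],
  [0,0,0.1,0,85],
  [0,0,0,0,85],
])

```text
time: 11.8
tcp_pos: [0.4489, -0.3053, 0.0144]
orientation: [179.4, -0.3, 118.8]
contact_force: [0.1, 0.1, 0.6]
width: 0.0847
```

```bash
python3 plan.py 447.5 -308.5 9 118.7 1
```

```text
t 11.80 p [ 448.9 -305.3   14.4] rpy [179.42  -0.27 118.77] F [0.1 0.1 0.6] w 84.7 D [-1.4 -3.2 -5.4] dyaw -0.1
[-0.09, -0.11, 0.22, 0.01]
```

Call:
servo_tool([
  [-0.1,-0.1,0.15,0,85],
  [0,0,0.1,0,85],
  [0,0,0,0,85],
])

```text
time: 12.05
tcp_pos: [0.4479, -0.3092, 0.0076]
orientation: [179.4, -0.3, 118.8]
contact_force: [-0.0, 0.2, 0.4]
width: 0.0849
```

Call:
servo_tool([
  [0,0,0,0,38],
  [0,0,0,0,38],
  [0,0,0,0,38],
  [0,0,0,0,38],
  [0,0,0,0,38],
  [0,0,0,0,38],
  [0,0,0,0,38],
], squeeze=60)

```text
time: 12.63
tcp_pos: [0.4478, -0.3095, 0.0086]
orientation: [179.4, -0.2, 118.8]
contact_force: [-0.6, -0.3, -1.5]
width: 0.0422
```

```bash
python3 plan.py 447.5 -308.5 9 118.7 1
```

```text
t 12.63 p [ 447.8 -309.5    8.6] rpy [179.41  -0.2  118.75] F [-0.6 -0.3 -1.5] w 42.2 D [-0.3  1.   0.4] dyaw -0.1
[0.04, 0.01, -0.01, 0.01]
```

Call:
servo_tool([
  [0,0,-0.3,0,38],
  [0,0,-0.6,0,38],
  [0,0,-0.8,0,38],
  [0,0,-0.8,0,38],
  [0,0,-0.8,0,38],
  [0,0,-0.7,0,38],
  [0,0,-0.3,0,38],
  [0,0,0,0,38],
])

```text
time: 13.3
tcp_pos: [0.4456, -0.3088, 0.1211]
orientation: [179.5, -0.5, 118.8]
contact_force: [-0.1, -0.3, -5.7]
width: 0.0425
```

```bash
python3 plan.py 533.3 -2.7 100 173.1 23; python3 - <<'E'
from h import *
s=snap('scene','scene10'); cv2.imwrite('pics/c10.png',cv2.resize(s['img'][60:245,230:430],None,fx=3,fy=3)[:,:,::-1])
E
```

```text
t 13.30 p [ 445.6 -308.8  121.1] rpy [179.52  -0.54 118.77] F [-0.1 -0.3 -5.7] w 42.5 D [ 87.7 306.1 -21.1] dyaw 54.3
[0.39, 0.39, 0.04, -0.39]
[0.38, 0.41, 0.04, -0.39]
[0.36, 0.42, 0.04, -0.39]
[0.34, 0.44, 0.04, -0.39]
[0.32, 0.45, 0.04, -0.39]
[0.31, 0.46, 0.04, -0.39]
[0.29, 0.47, 0.04, -0.39]
[0.27, 0.49, 0.04, -0.39]
[0.25, 0.5, 0.04, -0.39]
[0.23, 0.51, 0.04, -0.39]
[0.2, 0.51, 0.04, -0.39]
[0.18, 0.52, 0.04, -0.39]
[0.16, 0.53, 0.04, -0.39]
[0.14, 0.54, 0.04, -0.39]
[0.12, 0.54, 0.04, -0.39]
[0.09, 0.55, 0.04, -0.39]
[0.07, 0.55, 0.04, -0.39]
[0.05, 0.55, 0.04, -0.39]
[0.03, 0.55, 0.04, -0.39]
[0.0, 0.55, 0.04, -0.39]
[-0.02, 0.55, 0.04, -0.39]
[-0.04, 0.55, 0.04, -0.39]
[-0.06, 0.55, 0.04, -0.39]
```

View pics/c10.png

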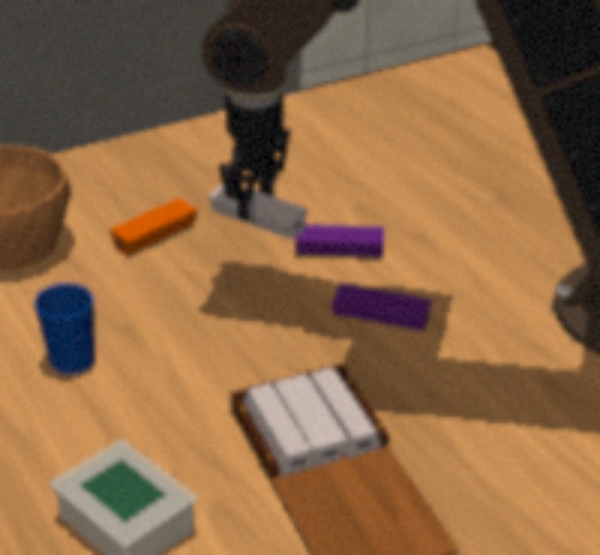

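The weight is held level at its middle. Carrying it over the layer.

Call:
servo_tool([
  [0.4,0.4,0,-0.4,38],
  [0.4,0.4,0,-0.4,38],
  [0.35,0.4,0,-0.4,38],
  [0.35,0.45,0,-0.4,38],
  [0.3,0.45,0,-0.4,38],
  [0.3,0.45,0,-0.4,38],
  [0.3,0.45,0,-0.4,38],
  [0.25,0.5,0,-0.4,38],
  [0.25,0.5,0,-0.4,38],
  [0.25,0.5,0,-0.4,38],
  [0.2,0.5,0,-0.4,38],
  [0.2,0.5,0,-0.4,38],
])

```text
time: 14.35
tcp_pos: [0.4841, -0.1283, 0.1133]
orientation: [179.3, -1.3, 150.6]
contact_force: [0.1, -0.1, -4.7]
width: 0.0428
```

```bash
python3 plan.py 533.3 -2.7 100 173.1 11
```

```text
t 14.35 p [ 484.1 -128.3  113.3] rpy [179.25  -1.3  150.6 ] F [ 0.1 -0.1 -4.7] w 42.8 D [ 49.2 125.6 -13.3] dyaw 22.5
[0.07, 0.49, 0.05, -0.34]
[0.05, 0.49, 0.05, -0.34]
[0.03, 0.49, 0.05, -0.34]
[0.02, 0.49, 0.05, -0.34]
[-0.0, 0.49, 0.05, -0.34]
[-0.02, 0.49, 0.05, -0.34]
[-0.04, 0.49, 0.05, -0.34]
[-0.05, 0.49, 0.05, -0.34]
[-0.07, 0.49, 0.05, -0.34]
[-0.09, 0.48, 0.05, -0.34]
[-0.11, 0.48, 0.05, -0.34]
```

Call:
servo_tool([
  [0.1,0.5,0,-0.35,38],
  [0.05,0.5,0,-0.35,38],
  [0.05,0.5,0,-0.35,38],
  [0,0.5,0,-0.35,38],
  [0,0.5,0,-0.35,38],
  [0,0.5,0,-0.35,38],
  [-0.05,0.5,0,-0.35,38],
  [-0.05,0.4,0,-0.35,38],
  [-0.05,0.3,0,-0.3,38],
  [-0.05,0.2,0,-0.2,38],
  [0,0.1,0,-0.1,38],
  [0,0,0,0,38],
])

```text
time: 15.35
tcp_pos: [0.5178, 0.0004, 0.1077]
orientation: [178.6, -1.8, 174.4]
contact_force: [0.0, -0.5, -5.2]
width: 0.0425
```

```bash
python3 plan.py 533.3 -2.7 70 173.1 4
```

```text
t 15.35 p [5.178e+02 4.000e-01 1.077e+02] rpy [178.64  -1.84 174.41] F [ 0.  -0.5 -5.2] w 42.5 D [ 15.5  -3.1 -37.7] dyaw -1.3
[-0.16, -0.02, 0.38, 0.05]
[-0.16, -0.01, 0.38, 0.05]
[-0.16, -0.01, 0.38, 0.05]
[-0.16, -0.01, 0.38, 0.05]
```

Call:
servo_tool([
  [-0.15,0,0.3,0.05,38],
  [-0.15,0,0.4,0.05,38],
  [-0.15,0,0.4,0.05,38],
  [-0.1,0,0.2,0.05,38],
  [0,0,0,0,38],
  [0,0,0,0,38],
])

```text
time: 15.85
tcp_pos: [0.5314, -0.0021, 0.07]
orientation: [178.7, -2.0, 172.9]
contact_force: [-0.2, -0.1, -4.3]
width: 0.0427
```

```bash
python3 plan.py 533.3 -2.7 60 173.1 2;python3 - <<'E'
from h import *
c=snap('top','top11');s=snap('scene','scene11')
a=cv2.resize(c['img'][150:250,220:420],None,fx=4,fy=3,interpolation=cv2.INTER_CUBIC)[:,:,::-1]
b=cv2.resize(s['img'][130:275,270:430],None,fx=2,fy=2)[:,:,::-1][:290]
o=np.zeros((600,800,3),np.uint8);o[:300]=a;o[305:595,:320]=b;cv2.imwrite('pics/c11.png',o)
E
```

```text
t 15.85 p [531.4  -2.1  70. ] rpy [178.7   -1.95 172.87] F [-0.2 -0.1 -4.3] w 42.7 D [  1.9  -0.6 -10. ] dyaw 0.2
[-0.04, -0.01, 0.2, -0.02]
[-0.04, -0.01, 0.2, -0.02]
```

View pics/c11.png

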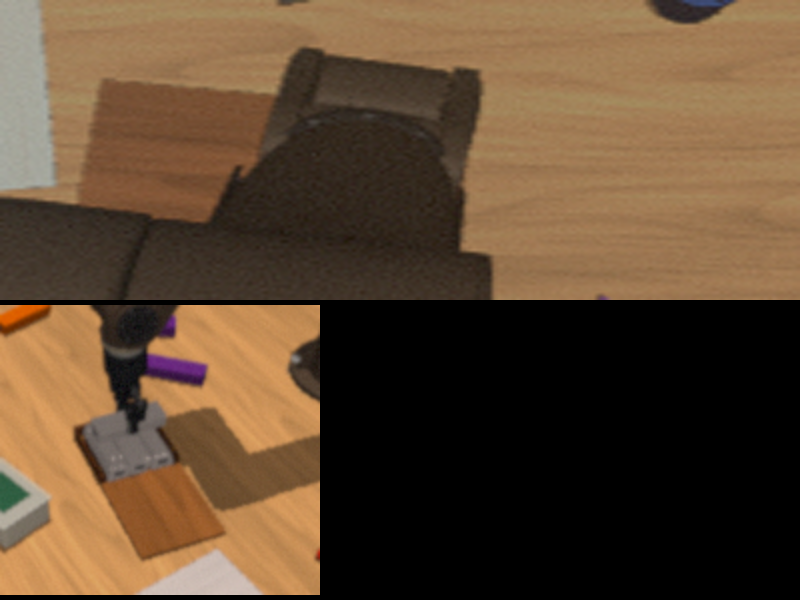

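The held weight is above the layer and parallel to tray x (scene crop ~(125,420)). Lowering in small steps.

Call:
servo_tool([
  [-0.1,0,0.2,0,38],
  [-0.05,0,0.25,0,38],
  [0,0,0.15,0,38],
  [0,0,0.05,0,38],
  [0,0,0,0,38],
], squeeze=40)

```text
time: 16.37
tcp_pos: [0.5353, -0.0022, 0.0534]
orientation: [178.7, -1.8, 172.9]
contact_force: [-0.8, -0.5, -4.3]
width: 0.0429
```

```bash
python3 plan.py 533.3 -2.7 48.6 173.1 2
```

```text
t 16.37 p [535.3  -2.2  53.4] rpy [178.7   -1.81 172.88] F [-0.8 -0.5 -4.3] w 42.9 D [-2.  -0.5 -4.8] dyaw 0.2
[0.04, -0.02, 0.1, -0.02]
[0.04, -0.02, 0.1, -0.02]
```

Call:
servo_tool([
  [0.08,0,0.06,0,38],
  [0.03,0,0.06,0,38],
  [0,0,0.04,0,38],
], squeeze=30)

```text
time: 16.62
tcp_pos: [0.5322, -0.0016, 0.0494]
orientation: [178.7, -1.8, 172.9]
contact_force: [-1.6, -0.1, 0.4]
width: 0.0426
```

```bash
python3 plan.py 533.3 -2.7 48.6 173.1 1
```

```text
t 16.62 p [532.2  -1.6  49.4] rpy [178.7   -1.8  172.89] F [-1.6 -0.1  0.4] w 42.6 D [ 1.1 -1.1 -0.8] dyaw 0.2
[-0.05, -0.04, 0.03, -0.04]
```

Call:
servo_tool([
  [-0.03,0,0.03,0,38],
  [0,0,0.03,0,38],
], squeeze=20)

```text
time: 16.78
tcp_pos: [0.5324, -0.0015, 0.0487]
orientation: [178.7, -1.8, 172.9]
contact_force: [-4.9, 0.3, 11.5]
width: 0.0424
```

```bash
python3 plan.py 533.3 -2.7 48.6 173.1 1
```

```text
t 16.78 p [532.4  -1.5  48.7] rpy [178.7   -1.82 172.89] F [-4.9  0.3 11.5] w 42.4 D [ 0.9 -1.2 -0.1] dyaw 0.2
[-0.04, -0.04, 0.0, -0.04]
```

Call:
servo_tool([
  [0,0,0,0,46],
  [0,0,0,0,50],
  [0,0,0,0,60],
  [0,0,0,0,70],
  [0,0,0,0,75],
  [0,0,-0.2,0,75],
  [0,0,-0.5,0,75],
  [0,0,-0.9,0,75],
  [0,0,-1,0,75],
  [0,0,-1,0,75],
])

```text
time: 17.62
tcp_pos: [0.5343, -0.0039, 0.1395]
orientation: [178.7, -2.1, 172.9]
contact_force: [0.4, 0.3, 0.4]
width: 0.0748
```

Call:
servo_tool([
  [0,0,-1,0,75],
  [0,0.3,-1,0,75],
  [0,1,-0.5,0,75],
  [0,1,0,0,75],
  [0,1,0,0,75],
  [0,1,0,0,75],
  [0,1,0,0,75],
  [0,1,0,0,75],
  [0,1,0,0,75],
  [0,1,0,0,75],
  [0,0.5,0,0,75],
  [0,0,0,0,75],
])

```text
time: 18.62
tcp_pos: [0.5662, 0.221, 0.2226]
orientation: [178.6, -1.3, 172.7]
contact_force: [0.5, 0.1, 0.3]
width: 0.0751
```

```bash
python3 plan.py 533.3 -2.7 48.6 173.1 1;python3 - <<'E'
from h import *
c=snap('top','top12');s=snap('scene','scene12')
a=cv2.resize(c['img'][150:250,220:420],None,fx=4,fy=3,interpolation=cv2.INTER_CUBIC)[:,:,::-1]
b=cv2.resize(s['img'][165:265,290:390],None,fx=2.9,fy=2.9,interpolation=cv2.INTER_CUBIC)[:,:,::-1]
d=cv2.resize(s['img'][:,:],None,fx=.72,fy=.72)[:,:,::-1][:290]
o=np.zeros((600,800,3),np.uint8);o[:300]=a;o[305:595,:290]=b;o[305:305+d.shape[0],300:300+d.shape[1]]=d;cv2.imwrite('pics/c12.png',o)
E
```

```text
t 18.62 p [566.2 221.  222.6] rpy [178.6   -1.31 172.67] F [0.5 0.1 0.3] w 75.1 D [ -32.9 -223.7 -174. ] dyaw 0.4
[0.16, -9.04, 6.96, -0.07]
```

View pics/c12.png

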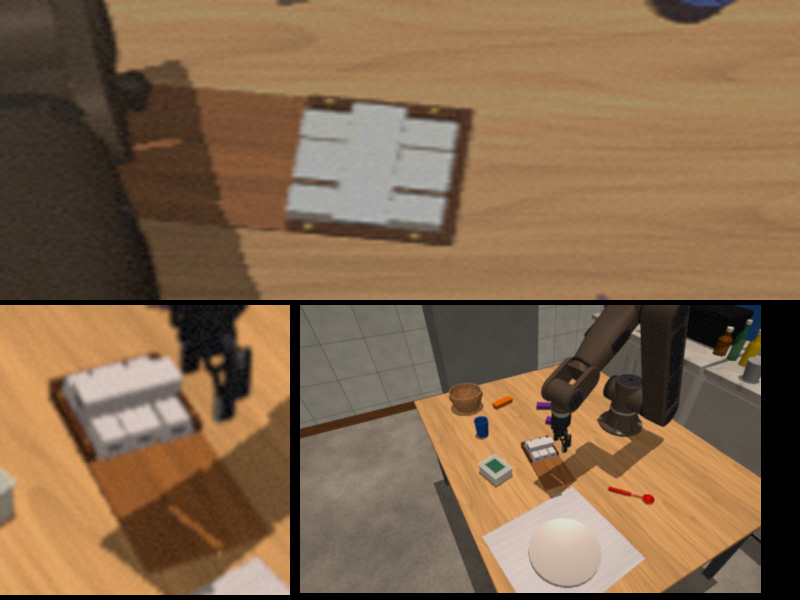

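```bash
python3 - <<'E'
from h import *
c=load('top12')
q=[onz(c,220+u/4,150+v/3,.07)*1000 for u,v in((353,103),(407,107),(391,227),(338,221))]
q=np.array(q);print(np.round(q,1));m=q.mean(0)[:2];print(m, np.degrees(np.arctan2(*( (q[0]+q[1]-q[2]-q[3])[[1,0]]))))
d=m-[533.2,-2.7];v=np.array([.9928,-.12]);u=np.array([.12,.9928]);print('tray off',d@v,d@u)
cv2.imwrite('pics/c13.png',cv2.resize(c['img'][170:240,285:345],None,fx=8,fy=8,interpolation=cv2.INTER_CUBIC)[:,:,::-1])
E
```

```text
[[598.5  11.3  70. ]
 [594.2 -33.3  70. ]
 [461.5 -20.6  70. ]
 [467.9  22.6  70. ]]
[530.51465503  -5.02157319] -5.1981860979493195
tray off -2.3874217043085997 -2.6270992598405294
```

View pics/c13.png

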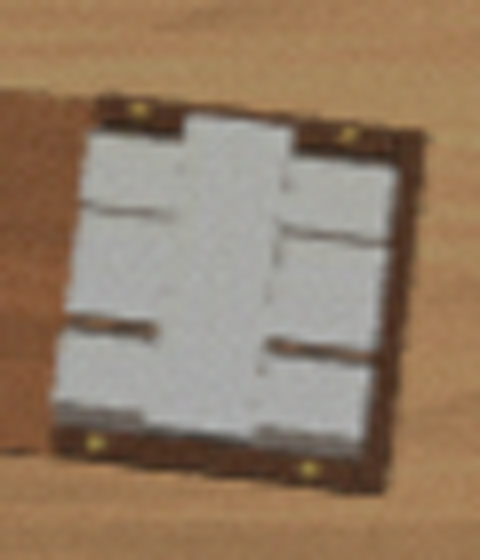

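The close crop shows all three lower weights with their ends flush at the stop (x≈395→365) and the top bar square across the middle, about 2–3 mm off centre. Handing in.

```bash
python3 -c "
from h import *
print(bot.hand_in())"
```

```text
the job is handed in; nothing more can be done
None
```

I slid the apron weight home between the other two, then laid the white table weight crosswise on top. The job was handed in at about 19 s of the 64 s allowed, with the gripper clear of everything.

**Slide weight:** I gripped it near its rear end and drew it along the tray floor into the gap. I then pushed it the last 25 mm or so with shut fingers. The push force rose sharply to 73 N, which I took as the back stop, and the pictures show all three ends flush there. Just after the first grip, the force and height readings suggested the weight might have been unloaded or raised by 1 mm or less. I pressed it back onto the floor before moving it, but I could not confirm that it never left the tray.

**Top weight:** I lowered it until it touched, pressed with about 11 N, then opened the fingers. The tool was tilted about 2° along the weight's length while lowering. The final pictures show the weight lying flat.

**Last check:** The top weight measured about 2.5 mm off the middle each way and 1.5–2° from square. That comes from corners read by eye, so it is close to the limit of what I can measure. The tumbler, tub, spoon and the orange and purple look-alikes appear undisturbed in the pictures, though I did not re-measure them.

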